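Vent the desiccator and crack its stuck lid

ROBOT

A 6-joint arm with a two-finger parallel gripper is mounted at the origin on a cart in front of the work surface, level with it; the furniture and walls round the work are solid. World frame = base frame: x ahead of the robot, y to its left, z up, the work surface at z = 0. Lengths are in m, angles in rad, forces in N, time in s.
With the tool pointing down it reaches from about 0.225 to 0.875 m from the base axis. Payload 3.4 kg.
Tool frame: the origin (TCP) lies between the finger pads; the fingertips stand 25 mm ahead of it and the grasp point (between the pads) lies 6 mm ahead of it; z points along the fingers, y is the line along which they close (so a half turn about z gives the same grasp; the last joint's range is limited). The gripper opens to 85 mm and grips with 20 to 120 N. Pads are 22 mm wide; open, the fingers measure 114 mm over their backs; the gripper's body (76 mm by 85 mm) begins 54 mm behind the grasp point. The pads swing forward as they close: fully open they stand 13 mm farther back than shut.
Start: joints at [-1.361, 0.276, 1.505, -0, 1.361, -0.121], TCP at [0.187, -0.544, 0.256] pointing down, gripper open.
Joint ranges: [-2.89, 2.89], [-0.75, 2.08], [0.22, 2.7], [-1.18, 4.32], [0.11, 2.71], [-2.7, 2.7]. Speed limits (rad/s): [2.57, 2.57, 3.14, 3.14, 3.14, 3.14].

INTERFACE

Orientations are given as a unit quaternion [w, x, y, z].
In Python, from rig import manip, cams, ticket gives the robot as it stands.
- The arm moves only by the tool step_arm, never from a script. Its argument "increments" is a list of rows, each an object with "dp": the shift along the world's x, y, z each as a share of 0.2 m, from -1 to 1, a list of three; "yaw": the turn about the world's z as a share of 0.15 rad, from -1 to 1; "grip": the opening, from 0 (shut) to 1 (fully open). In form: [{"dp": [tx, ty, tz], "yaw": yaw, "grip": grip}, ...]. A call has 1 to 5 rows; each row shifts and turns the commanded pose from where the row before left it; what a row does not reach is not made up. A row lasts 1/8 s, in which the tool goes at most 62.5 mm and 10.7 degrees, less where a joint would pass 70% of its speed; a pose out of reach is approached as far as the arm can. A call with a number of a shift or a turn outside -1 to 1 is refused whole. A call with a gripper value outside its range is refused whole. The fingers move at their own pace and stop on an object; "squeeze" is the grip in N (left out, the last holds). Time passes only in rows, so rows that do not move let the fingers close. It gives the time, the measured TCP pose, the force, the opening and the grip force at its end, in the units of the state.
- manip.get_state(): the state, without advancing time (a new reading comes with each control period).
- cams.get_image(name): name is "scene" or "top"; returns the picture (420x560x3 uint8, blue, green, red); there is no depth.
- cams.get_calibration(name): a dict with "fx", "fy", "cx", "cy" (pixels), "k1" (the pictures are not rectified: a ray, as slopes to the right and down, at radius r is drawn at 1 + k1 r^2 times it, then the intrinsics apply), "extrinsics" (4x4, takes a point from camera to world coordinates). Camera axes: x right, y up, looking along -z (the intrinsics and any distortion apply to the point x, -y, -z); pixel columns grow to the right and rows downward; lengths in m; the calibration is good to about 2 mm. A picture is of the moment at which its call begins. get_calibration takes no time and is no camera call.
- ticket.sign_off(): hands the job in; it is judged then, once.
The state is a dict: "clock": time; "qpos": joint angles; "qd": joint speeds; "effort": joint torques, N m; "position": TCP position; "ee_rot": TCP orientation; "contact_force": force on the tool from outside, world axes, zero at the start; "moment": the same for the moment, N m; "width": finger opening in m; "gripper_force": force on a finger pad.
Only numpy, scipy, OpenCV 4.12 (cv2) and the standard library are available. Lean on these libraries where they do the work, as an engineer would, in place of code of your own. Each camera call takes 0.05 s, during which the arm holds its last target. There are 200 camera calls.

TASK

Vent the desiccator: pull the knob on its front straight out to its stop, past the detent, then push it fully home again. Then take the lid by its handle, break it free from the sticky seal and keep hold of it with its front edge about 40 mm open, never letting it fly wide open. Finish while still holding the lid there, with the knob home and the small things beside the desiccator left alone.

Things in the scene. Friction and masses are not known exactly. Their poses are not given: they have to be found in the camera images.
- desiccator: Grey painted, low rectangular chest with a bare aluminium lid, 160 (x) x 190 (y) x 62 mm high without its lid, fixed to the desk. Origin at the centre of its underside, on the desk; its -x axis points out of its front, towards the robot give or take its yaw; z up. Lid 10 mm thick on top (closed top 72 mm above the desk), with a window. The knob is in the middle of its front, the hinge along the rear top edge.
- vent_knob (a joint): Travel of the knob in m: 0 = fully home (as it starts), 0.025 = pulled out to its stop, along the desiccator's -x. A sprung detent between about 6 and 17 mm resists with some 5 to 7 N either way; friction about 1 N; it stays where it is left.
- knob_grip (a point): Place to grip the knob: on its axis, 42 mm above the desk, 120 mm ahead of the desiccator's origin (local x = -0.120) when home, and it moves with the knob. Black knob with axis along the desiccator's x: waist 22 mm diameter and 22 mm long with this point in its middle, in front of it a 32 mm diameter, 9 mm long flange, behind it a thin steel stem of 10 mm with about 18 mm free length to the collar on the front. Pinch the waist from above, fingers on its left and right.
- lid (a joint): Opening angle of the lid in rad: 0 = closed, growing as the front edge rises about the rear hinge; 0.25 is the front edge 40 mm up. The sticky seal takes about 10 to 13 N upward at the handle to break, most at the very start, and fades out by 0.1 rad (front edge 16 mm up); it grips again if the lid drops shut; then only the lid's weight (about 0.35 kg, 2 to 3 N at the handle) remains, and it falls shut when let go.
- lid_handle (a point): Middle of the lid's handle: round steel bar, 12 mm diameter, 100 mm long along the desiccator's y axis, on a post at each end, its axis 30 mm above the lid's top face. Closed: local x = -0.045 of the desiccator, 102 mm above the desk. It moves with the lid. Pinch it from above, fingers before and behind it.
- lid_hinge (a point): Hinge line of the lid at its middle: local x = +0.080 of the desiccator, 62 mm above the desk; axis along the desiccator's y.
- lid_front (a point): Middle of the lid's lower front edge, 160 mm ahead of the hinge line; 62 mm above the desk when the lid is closed.
- vial_near_mid (a point): Bystander: small glass vial with a black cap, 23 mm diameter, 62 mm high, standing left of the desiccator; point half-way up.
- weight_mid (a point): Bystander: small knobbed stage weight, 32 mm diameter, 38 mm high, standing right of the desiccator; point half-way up.
- flat_box_mid (a point): Bystander: small flat block, 32 x 52 x 8 mm, lying right of the desiccator towards the back; point half-way up.

How it is judged:
By the outcome, as a careful person would: the job done as asked, in the order asked, and still so for the second after the job is handed in, while the arm keeps its last pose, push and grip.
It also fails if it takes over 45 s, if anything falls off the work surface, if the arm or the gripper's body presses on something with over 40 N, if the wrist force passes 120 N, or if a joint passes its speed limit or range.

## Working session

There is one attempt and no reset: what is moved stays moved. The work goes in short steps, Python scripts to look and compute and a tool call to move; the robot and the scene stay as the last step left them, time stands still between calls to the robot, and variables do not carry over. Pictures are saved under pics/ and viewed, at most 10 in all, crops included, and the job is handed in when it is done.

Besides the shell and the picture viewer there is one more tool, called by a JSON object that holds its "method" and its "body", one argument or row to a line. step_arm: Moves the arm, as the interface text tells. Shift numbers are shares of 0.2 m and turn numbers shares of 0.15 rad, none past 1 either way. Its arguments: {"type":"object","properties":{"increments":{"type":"array"},"squeeze":{"type":"number"}},"required":["increments"]}

```bash
mkdir -p pics; cat > h.py <<'E'
import numpy as np, cv2
from rig import manip, cams, ticket
def ray(name,u,v):
    c=cams.get_calibration(name); K=np.array([[c['fx'],0,c['cx']],[0,c['fy'],c['cy']],[0,0,1]])
    p=cv2.undistortPoints(np.array([[[u,v]]],float),K,np.array([c['k1'],0,0,0,0.]),None)[0,0] if True else 0
    E=np.array(c['extrinsics']); return E[:3,3],E[:3,:3]@np.array([p[0],-p[1],-1])
def onz(name,u,v,z):
    o,d=ray(name,u,v); return o+d*(z-o[2])/d[2]
def proj(name,P):
    c=cams.get_calibration(name);E=np.linalg.inv(np.array(c['extrinsics']));p=E[:3,:3]@np.array(P)+E[:3,3]
    x,y=p[0]/-p[2],-p[1]/-p[2];f=1+c['k1']*(x*x+y*y);return c['cx']+c['fx']*x*f,c['cy']+c['fy']*y*f
E
python3 - <<'E'
from h import *
for n in('scene','top'):
    cv2.imwrite(f'pics/{n}0.png',cams.get_image(n)); print(cams.get_calibration(n))
s=manip.get_state(); print(s)
E
```

```text
{'fx': 488.1623985998579, 'fy': 488.1623985998579, 'cx': 280.846975205713, 'cy': 209.64056243614627, 'k1': -0.14457031523777736, 'extrinsics': array([[ 0.83549359,  0.32300211, -0.44454482,  0.24253039],
       [-0.5494069 ,  0.4761217 , -0.68662958, -0.51885685],
       [-0.01012537,  0.81791061,  0.57525622,  0.56618788],
       [ 0.        ,  0.        ,  0.        ,  1.        ]])}
{'fx': 420.6664615113558, 'fy': 420.6664615113558, 'cx': 276.8237786226683, 'cy': 205.8051656604262, 'k1': 0.02824231442406096, 'extrinsics': array([[-3.93697972e-04,  9.94994474e-01, -9.99291869e-02,
         5.23083265e-01],
       [-9.99757040e-01,  1.81067939e-03,  2.19677391e-02,
         6.60209708e-02],
       [ 2.20387187e-02,  9.99135568e-02,  9.94752017e-01,
         9.23265614e-01],
       [ 0.00000000e+00,  0.00000000e+00,  0.00000000e+00,
         1.00000000e+00]])}
{'clock': 0.1, 'qpos': array([-1.36100590e+00,  2.76557924e-01,  1.50597943e+00,  1.05412351e-05,
        1.36067800e+00, -1.20966485e-01]), 'qd': array([ 4.26565533e-04, -1.68430625e-03, -3.20149381e-03,  1.11927723e-03,
        8.29560794e-05,  1.37493365e-04]), 'effort': array([ 1.30727414e-03, -4.17697692e+01, -2.46404600e+01, -5.97279086e-05,
        5.78876628e-03,  1.81028167e-05]), 'position': array([ 0.18666785, -0.5434281 ,  0.25552204]), 'ee_rot': array([-8.10779427e-04,  9.86355980e-01,  1.64624490e-01, -3.08731132e-05]), 'contact_force': array([-0.46637722,  0.91600434, -0.76904433]), 'moment': array([-0.00287062, -0.01682638, -0.00353264]), 'gripper_force': 0.0, 'width': 0.08546064697033826}
```

View pics/top0.png

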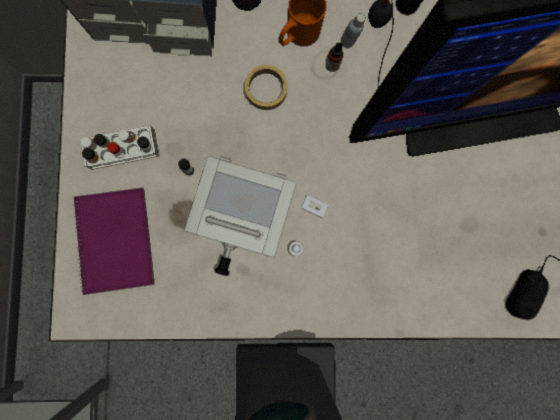

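View pics/scene0.png

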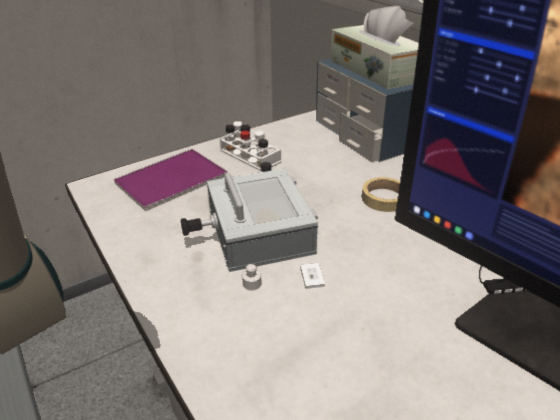

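The top view shows the lid with corners at about (207,157), (295,182), (273,256) and (186,231). The handle runs from (207,219) to (260,235), the knob is at (224,265), and the weight is at (295,248). The scene view agrees, with the knob at (190,226).

```bash
python3 - <<'E'
from h import *
t=cv2.imread('pics/top0.png');s=cv2.imread('pics/scene0.png')
a=cv2.resize(t[145:285,165:335],None,fx=4,fy=4,interpolation=cv2.INTER_CUBIC)
cv2.imwrite('pics/c1.png',a)
g=cv2.cvtColor(t,cv2.COLOR_BGR2GRAY); m=np.zeros_like(g); m[240:285,205:245]=(g[240:285,205:245]<50)*255
n,l,st,c=cv2.connectedComponentsWithStats(m); print(st,c)
for st_,cc in zip(st[1:],c[1:]):
  if st_[4]>40: print('knob',onz('top',*cc,.05), cv2.minAreaRect(np.argwhere(m>0)[:,::-1].astype(np.float32)))
P=[onz('top',*p,.072) for p in [(207,157),(295,182),(273,256),(186,231)]]
print(np.round(P,4)); print('centre',np.mean(P,0)); P=np.array(P)
for i in range(4):
  d=P[(i+1)%4]-P[i]; print(np.linalg.norm(d),np.degrees(np.arctan2(d[1],d[0])))
print([onz('top',*p,.102) for p in [(207,219),(260,235)]])
E
```

```text
[[     0      0    560    420 235006]
 [   215    256     16     19    194]] [[279.54673923 209.45342247]
 [222.8814433  265.92268041]]
knob [0.48677689 0.15736614 0.05      ] ((223.3500213623047, 265.45001220703125), (14.230247497558594, 17.076295852661133), 18.434947967529297)
[[0.7088 0.1902 0.072 ]
 [0.6577 0.01   0.072 ]
 [0.5072 0.0549 0.072 ]
 [0.5574 0.2298 0.072 ]]
centre [0.60776828 0.12124373 0.072     ]
0.18737538000633341 -105.8423548087772
0.1569970267945218 163.3552972312802
0.18191950535044954 74.00114691688401
0.15651865127385706 -14.649597087613186
[array([0.5795078 , 0.18392564, 0.102     ]), array([0.54839824, 0.08066992, 0.102     ])]
```

View pics/c1.png

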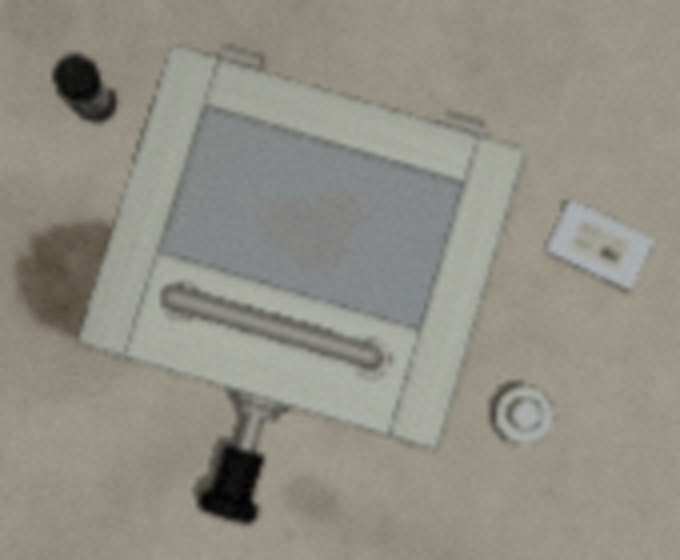

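{"method": "step_arm", "body": {
  "increments": [
    {"dp": [0.118, 0.268, -0.03], "yaw": -0.31, "grip": 1},
    {"dp": [0.118, 0.268, -0.03], "yaw": -0.31, "grip": 1},
    {"dp": [0.118, 0.268, -0.03], "yaw": -0.31, "grip": 1},
    {"dp": [0.118, 0.268, -0.03], "yaw": -0.31, "grip": 1},
    {"dp": [0.118, 0.268, -0.03], "yaw": -0.31, "grip": 1}
  ],
  "squeeze": 60
}}

```text
clock: 0.72
position: [0.3051, -0.274, 0.2259]
ee_rot: [-0.0, 0.999, 0.048, 0.0]
contact_force: [-0.4, -0.7, 0.7]
width: 0.0853
gripper_force: 0.0
```

{"method": "step_arm", "body": {
  "increments": [
    {"dp": [0.118, 0.268, -0.04], "yaw": -0.31, "grip": 1},
    {"dp": [0.118, 0.268, -0.04], "yaw": -0.31, "grip": 1},
    {"dp": [0.118, 0.268, -0.04], "yaw": -0.31, "grip": 1},
    {"dp": [0.118, 0.268, -0.04], "yaw": -0.31, "grip": 1},
    {"dp": [0.118, 0.268, -0.04], "yaw": -0.31, "grip": 1}
  ]
}}

```text
clock: 1.35
position: [0.4232, -0.006, 0.1861]
ee_rot: [0.0, 0.998, -0.068, 0.0]
contact_force: [1.2, 0.3, -0.1]
width: 0.0853
gripper_force: 0.0
```

{"method": "step_arm", "body": {
  "increments": [
    {"dp": [0.118, 0.268, -0.04], "yaw": -0.31, "grip": 1},
    {"dp": [0.118, 0.268, -0.04], "yaw": -0.31, "grip": 1},
    {"dp": [0.118, 0.268, -0.04], "yaw": -0.31, "grip": 1},
    {"dp": [0, 0, 0], "yaw": 0, "grip": 1},
    {"dp": [0, 0, 0], "yaw": 0, "grip": 1}
  ]
}}

```text
clock: 1.98
position: [0.4927, 0.1527, 0.1618]
ee_rot: [0.001, 0.991, -0.136, -0.001]
contact_force: [-0.2, -0.6, -0.5]
width: 0.0857
gripper_force: 0.0
```

{"method": "step_arm", "body": {
  "increments": [
    {"dp": [0.008, 0.006, -0.2], "yaw": -0.04, "grip": 0.7},
    {"dp": [0, 0, -0.2], "yaw": 0, "grip": 0.7},
    {"dp": [0, 0, -0.1], "yaw": 0, "grip": 0.7},
    {"dp": [0, 0, -0.05], "yaw": 0, "grip": 0.7},
    {"dp": [0, 0, 0], "yaw": 0, "grip": 0.7}
  ]
}}

```text
clock: 2.6
position: [0.4949, 0.1531, 0.0524]
ee_rot: [0.0, 0.99, -0.14, -0.0]
contact_force: [0.6, -0.6, -0.1]
width: 0.0597
gripper_force: 0.0
```

```bash
python3 - <<'E'
from h import *
print(manip.get_state()['position'],manip.get_state()['contact_force'])
t=cams.get_image('top');s=cams.get_image('scene')
a=cv2.resize(t[205:305,175:275],None,fx=4,fy=4,interpolation=cv2.INTER_CUBIC)
b=cv2.resize(s[170:270,140:240],None,fx=4,fy=4,interpolation=cv2.INTER_CUBIC)
cv2.imwrite('pics/k1.png',np.hstack([a,b]))
E
```

```text
[0.49488277 0.15314487 0.05236745] [ 0.56069253 -0.60968922 -0.11514629]
```

View pics/k1.png

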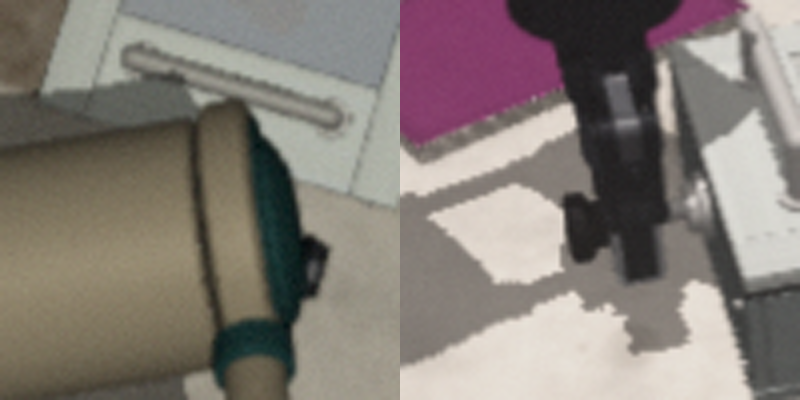

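In the scene crop, the fingers straddle the waist just behind the flange, with the knob at about crop pixel (585,228). I'll close now.

{"method": "step_arm", "body": {
  "increments": [
    {"dp": [0, 0, -0.02], "yaw": 0, "grip": 0.4},
    {"dp": [0, 0, 0], "yaw": 0, "grip": 0},
    {"dp": [0, 0, 0], "yaw": 0, "grip": 0},
    {"dp": [0, 0, 0], "yaw": 0, "grip": 0},
    {"dp": [0, 0, 0], "yaw": 0, "grip": 0}
  ],
  "squeeze": 60
}}

```text
clock: 3.32
position: [0.4953, 0.1543, 0.0487]
ee_rot: [-0.0, 0.99, -0.139, 0.0]
contact_force: [-1.8, -0.4, 5.8]
width: 0.02
gripper_force: 58.8
```

{"method": "step_arm", "body": {
  "increments": [
    {"dp": [-0.024, 0.007, 0], "yaw": 0, "grip": 0},
    {"dp": [-0.024, 0.007, 0], "yaw": 0, "grip": 0},
    {"dp": [-0.024, 0.007, 0], "yaw": 0, "grip": 0},
    {"dp": [-0.024, 0.007, 0], "yaw": 0, "grip": 0},
    {"dp": [-0.024, 0.007, 0], "yaw": 0, "grip": 0}
  ]
}}

```text
clock: 3.95
position: [0.4713, 0.1614, 0.0487]
ee_rot: [-0.0, 0.99, -0.139, 0.001]
contact_force: [0.8, -1.9, 5.2]
width: 0.0201
gripper_force: 59.6
```

{"method": "step_arm", "body": {
  "increments": [
    {"dp": [-0.01, 0.003, 0], "yaw": 0, "grip": 0},
    {"dp": [0, 0, 0], "yaw": 0, "grip": 0}
  ]
}}

```text
clock: 4.2
position: [0.4712, 0.1615, 0.0488]
ee_rot: [-0.0, 0.99, -0.139, 0.002]
contact_force: [4.0, -3.5, 1.5]
width: 0.02
gripper_force: 59.4
```

{"method": "step_arm", "body": {
  "increments": [
    {"dp": [-0.015, 0.004, 0], "yaw": 0, "grip": 0},
    {"dp": [0, 0, 0], "yaw": 0, "grip": 0}
  ]
}}

```text
clock: 4.45
position: [0.4711, 0.1616, 0.0489]
ee_rot: [0.0, 0.99, -0.138, 0.005]
contact_force: [8.8, -6.9, -2.4]
width: 0.0202
gripper_force: 59.1
```

The knob is at its stop: 25 mm of travel, and the force is rising. Now I'll push it home.

{"method": "step_arm", "body": {
  "increments": [
    {"dp": [0.029, -0.008, 0], "yaw": 0, "grip": 0},
    {"dp": [0.029, -0.008, 0], "yaw": 0, "grip": 0},
    {"dp": [0.029, -0.008, 0], "yaw": 0, "grip": 0},
    {"dp": [0.029, -0.008, 0], "yaw": 0, "grip": 0},
    {"dp": [0.029, -0.008, 0], "yaw": 0, "grip": 0}
  ]
}}

```text
clock: 5.08
position: [0.4939, 0.1547, 0.0486]
ee_rot: [0.0, 0.99, -0.139, -0.001]
contact_force: [-2.1, -1.0, 9.2]
width: 0.0202
gripper_force: 60.0
```

{"method": "step_arm", "body": {
  "increments": [
    {"dp": [0.012, -0.003, 0], "yaw": 0, "grip": 0},
    {"dp": [0.012, -0.003, 0], "yaw": 0, "grip": 0},
    {"dp": [0, 0, 0], "yaw": 0, "grip": 0}
  ]
}}

```text
clock: 5.45
position: [0.4954, 0.1542, 0.0485]
ee_rot: [0.0, 0.99, -0.14, -0.005]
contact_force: [-6.8, 2.6, 13.7]
width: 0.02
gripper_force: 60.4
```

{"method": "step_arm", "body": {
  "increments": [
    {"dp": [0, 0, 0], "yaw": 0, "grip": 0.7},
    {"dp": [0, 0, 0], "yaw": 0, "grip": 0.7},
    {"dp": [0, 0, 0.05], "yaw": 0, "grip": 0.7},
    {"dp": [0, 0, 0.27], "yaw": 0, "grip": 0.7},
    {"dp": [0, 0, 0.28], "yaw": 0.2, "grip": 0.7}
  ]
}}

```text
clock: 6.08
position: [0.4996, 0.1533, 0.1695]
ee_rot: [0.0, 0.992, -0.124, -0.001]
contact_force: [0.7, -0.1, -0.5]
width: 0.0595
gripper_force: 0.0
```

```bash
python3 - <<'E'
from h import *
s=manip.get_state();print(s['position'],s['qpos'],s['ee_rot'])
s=cams.get_image('scene');t=cams.get_image('top')
cv2.imwrite('pics/k2.png',np.hstack([cv2.resize(s[170:290,140:340],None,fx=4,fy=4,interpolation=cv2.INTER_CUBIC)]))
E
```

```text
[0.49957829 0.15325235 0.16949285] [1.64431995e-01 2.64045445e-01 1.75146860e+00 2.68166367e-05
 1.12777056e+00 1.98424455e+00] [ 2.29441841e-04  9.92257802e-01 -1.24192342e-01 -8.14355845e-04]
```

View pics/k2.png

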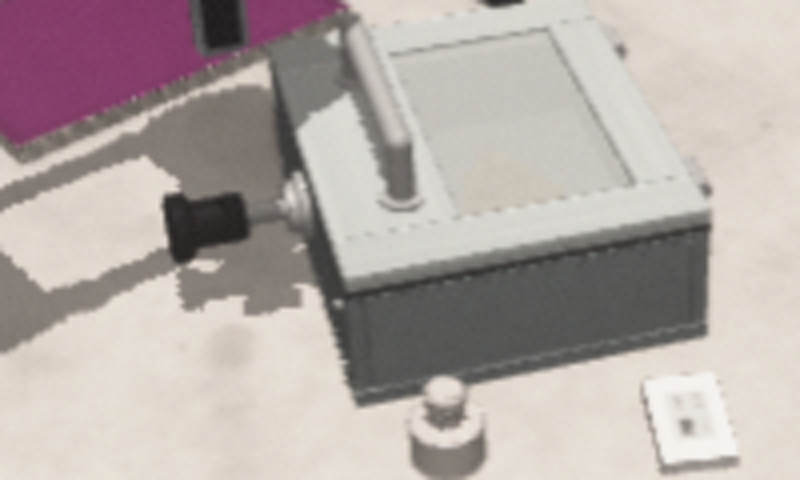

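The knob looks home, with its flange at about crop pixel (180,228), and the bystanders are untouched. Next I'll turn and go over the handle.

{"method": "step_arm", "body": {
  "increments": [
    {"dp": [0.032, -0.01, 0], "yaw": 0.93, "grip": 0.7},
    {"dp": [0.032, -0.01, 0], "yaw": 0.93, "grip": 0.7},
    {"dp": [0.032, -0.01, 0], "yaw": 0.93, "grip": 0.7},
    {"dp": [0.032, -0.01, 0], "yaw": 0.93, "grip": 0.7},
    {"dp": [0.032, -0.01, 0], "yaw": 0.93, "grip": 0.7}
  ]
}}

```text
clock: 6.8
position: [0.5319, 0.1432, 0.1681]
ee_rot: [-0.0, 0.975, 0.224, -0.0]
contact_force: [0.2, -0.2, -0.3]
width: 0.0596
gripper_force: 0.0
```

{"method": "step_arm", "body": {
  "increments": [
    {"dp": [0.032, -0.01, 0], "yaw": 0.93, "grip": 0.7},
    {"dp": [0.032, -0.01, 0], "yaw": 0.93, "grip": 0.7},
    {"dp": [0.032, -0.01, 0], "yaw": 0.93, "grip": 0.7},
    {"dp": [0.032, -0.01, 0], "yaw": 0.93, "grip": 0.7},
    {"dp": [0.032, -0.01, 0], "yaw": 0.93, "grip": 0.7}
  ]
}}

```text
clock: 7.42
position: [0.5639, 0.1332, 0.168]
ee_rot: [-0.0, 0.839, 0.544, -0.0]
contact_force: [0.5, 0.4, -0.0]
width: 0.0603
gripper_force: 0.0
```

{"method": "step_arm", "body": {
  "increments": [
    {"dp": [0, 0, 0], "yaw": 0.93, "grip": 0.7},
    {"dp": [0, 0, 0], "yaw": 0, "grip": 0.7}
  ]
}}

```text
clock: 7.68
position: [0.5638, 0.1332, 0.168]
ee_rot: [-0.0, 0.801, 0.598, -0.0]
contact_force: [-0.3, -0.5, -0.2]
width: 0.0596
gripper_force: 0.0
```

{"method": "step_arm", "body": {
  "increments": [
    {"dp": [0.003, 0, -0.1], "yaw": 0.05, "grip": 0.7},
    {"dp": [0, 0, -0.1], "yaw": 0, "grip": 0.7},
    {"dp": [0, 0, -0.09], "yaw": 0, "grip": 0.7},
    {"dp": [0, 0, 0], "yaw": 0, "grip": 0.4},
    {"dp": [0, 0, 0], "yaw": 0, "grip": 0.3}
  ]
}}

```text
clock: 8.3
position: [0.5649, 0.1334, 0.1109]
ee_rot: [0.0, 0.799, 0.602, 0.0]
contact_force: [-0.2, 0.2, -0.1]
width: 0.0261
gripper_force: 0.0
```

{"method": "step_arm", "body": {
  "increments": [
    {"dp": [0, 0, 0], "yaw": 0, "grip": 0},
    {"dp": [0, 0, 0], "yaw": 0, "grip": 0},
    {"dp": [0, 0, 0], "yaw": 0, "grip": 0},
    {"dp": [0, 0, 0], "yaw": 0, "grip": 0}
  ],
  "squeeze": 80
}}

```text
clock: 8.8
position: [0.5644, 0.1336, 0.1114]
ee_rot: [-0.0, 0.799, 0.602, 0.0]
contact_force: [-4.1, 0.9, 6.0]
width: 0.0095
gripper_force: 78.3
```

{"method": "step_arm", "body": {
  "increments": [
    {"dp": [0.005, -0.001, 0.015], "yaw": 0, "grip": 0},
    {"dp": [0.005, -0.002, 0.015], "yaw": 0, "grip": 0},
    {"dp": [0.006, -0.002, 0.015], "yaw": 0, "grip": 0},
    {"dp": [0.006, -0.002, 0.015], "yaw": 0, "grip": 0},
    {"dp": [0, 0, 0], "yaw": 0, "grip": 0}
  ]
}}

```text
clock: 9.43
position: [0.5683, 0.1324, 0.1229]
ee_rot: [-0.001, 0.799, 0.602, -0.0]
contact_force: [-3.1, 4.6, -5.3]
width: 0.0095
gripper_force: 80.5
```

{"method": "step_arm", "body": {
  "increments": [
    {"dp": [0.011, -0.003, 0.023], "yaw": 0, "grip": 0},
    {"dp": [0.011, -0.003, 0.023], "yaw": 0, "grip": 0},
    {"dp": [0.012, -0.003, 0.023], "yaw": 0, "grip": 0},
    {"dp": [0.012, -0.004, 0.023], "yaw": 0, "grip": 0},
    {"dp": [0, 0, 0], "yaw": 0, "grip": 0}
  ]
}}

```text
clock: 10.05
position: [0.5772, 0.1296, 0.1418]
ee_rot: [-0.001, 0.799, 0.602, -0.0]
contact_force: [-2.5, 4.5, -5.0]
width: 0.009
gripper_force: 79.0
```

```bash
python3 - <<'E'
from h import *
s=manip.get_state();print(s['position'],s['contact_force'],s['width'])
s=cams.get_image('scene')
cv2.imwrite('pics/l1.png',cv2.resize(s[150:290,140:340],None,fx=4,fy=4,interpolation=cv2.INTER_CUBIC))
x=np.array([.9613,-.2756]);y=np.array([.2756,.9613]);c=np.array([.6078,.1215])
for th in(0,.2,.25,.3):
  lx=.08-.16*np.cos(th);z=.062+.16*np.sin(th)
  p=c+lx*x-.095*y; u,v=proj('scene',[*p,z]); print(th,(u-140)*4,(v-150)*4)
E
```

```text
[0.57724608 0.12963611 0.14177814] [-2.45025225  4.51591886 -4.99077016] 0.009040021868143198
0 344.8955533343071 374.61187877620205
0.2 346.66579111584815 311.45455825034685
0.25 349.57978904824677 295.0473029417749
0.3 353.5021083665599 278.48431510854607
```

View pics/l1.png

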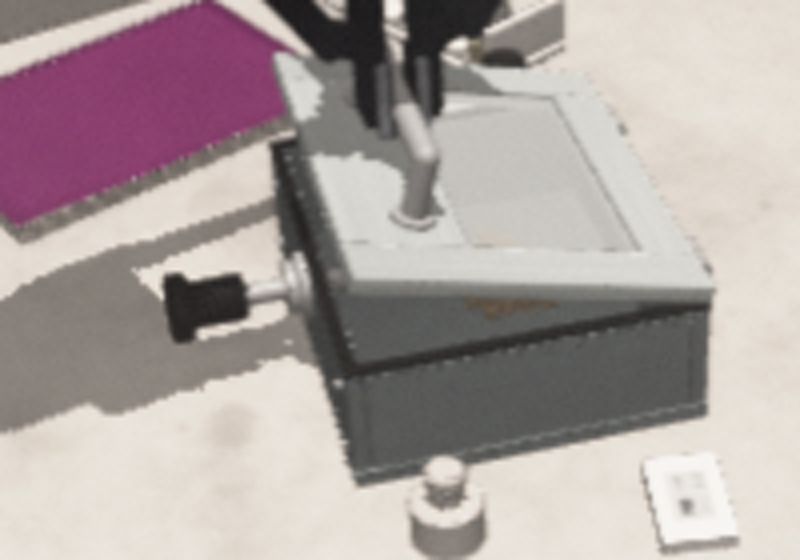

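The lid's lower front corner is at crop pixel (351,293), which matches 0.25 rad. The knob is home at about (180,307), the handle is held and the bystanders haven't moved. I'm handing the job in.

```bash
python3 -c "
from rig import ticket; print(ticket.sign_off())"
```

```text
the job is handed in; nothing more can be done
None
```

I pulled the knob 25 mm out to its stop and pushed it home again; the gripper is now holding the lid about 40 mm open at the front, with the small things untouched, and the job was handed in at about 10 s.

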